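Slide a microplate onto the pile and square the pile in its jig

ROBOT

A 6-joint arm with a two-finger parallel gripper is mounted at the origin on a cart in front of the work surface, level with it; the furniture and walls round the work are solid. World frame = base frame: x ahead of the robot, y to its left, z up, the work surface at z = 0. Lengths are in m, angles in rad, forces in N, time in s.
With the tool pointing down it reaches from about 0.375 to 0.925 m from the base axis. Payload 5.7 kg.
Tool frame: the origin (TCP) lies between the finger pads; the fingertips stand 11 mm ahead of it and the grasp point (between the pads) lies 8 mm behind it (env.tcp_to_tips is the distance from the TCP to the fingertips, in m); z points along the fingers, y is the line along which they close (so a half turn about z gives the same grasp; the last joint's range is limited). The gripper opens to 88 mm and grips with 3 to 60 N. Pads are 20 mm wide; open, the fingers measure 115 mm over their backs; the gripper's body (75 mm by 178 mm) begins 61 mm behind the grasp point.
Start: joints at [1.008, 0.359, 1.51, -0, 1.272, -0.115], TCP at [0.26, 0.541, 0.234] pointing down, gripper open.
Joint ranges: [-2.97, 2.97], [-1.01, 2.36], [0.21, 2.38], [-0.96, 4.11], [0.2, 2.71], [-2.98, 2.98]. Speed limits (rad/s): [2.39, 2.39, 3.14, 3.14, 3.14, 3.14].

INTERFACE

Orientations are given as a 3x3 rotation matrix whose columns are the frame's x, y, z axes.
In Python, from station import env, optics gives the robot as it stands. The module is installed in compiled form; this text tells all that it offers.
- The arm moves only by the tool play_rows, never from a script. Its argument "motion" is text: rows parted by semicolons, each of 4 numbers parted by spaces: the shift along the world's x, y, z in mm, then the turn about the world's z in rad. A call has 1 to 20 rows; each row is the pose to reach, as a shift and turn from the pose commanded when the call began; what a row does not reach only later rows make up. A row lasts 1/10 s, in which the tool goes at most 50 mm and 8.59 degrees, less where a joint would pass 70% of its speed; a pose out of reach is approached as far as the arm can. A call with a gripper value outside its range is refused whole. "claw" is the opening, from -1 (shut) to 1 (fully open), set as the call begins (left out, the last holds). The fingers move at their own pace and stop on an object; "squeeze" is the grip in N (left out, the last holds). Time passes only in rows, so rows that repeat a pose let the fingers close. It gives the time, the measured TCP pose, the force, the opening and the grip force at its end, in the units of the state.
- env.get_state(): the state, without advancing time (a new reading comes with each control period).
- optics.grab_frame(name): name is "side" or "top"; returns a dict with "img" (400x640x3 uint8, red, green, blue), "z_map" (400x640 float32, m along the optical axis (not along the pixel's ray), 0 where there is no reading), "fx", "fy", "cx", "cy" (pixels), "xyz" and "rotation" of the camera in the world. Camera axes: x right, y up, looking along -z (the intrinsics and any distortion apply to the point x, -y, -z); pixel columns grow to the right and rows downward; lengths in m; the calibration is good to about 2 mm. A picture is of the moment at which its call begins.
- env.sign_off(): hands the job in; it is judged then, once.
The state is a dict: "time_s": time; "joints": joint angles; "dq": joint speeds; "tau": joint torques, N m; "ee_pos": TCP position; "tcp_rot": TCP orientation; "ft_force": force on the tool from outside, world axes, zero at the start; "moment": the same for the moment, N m; "gripper_width": finger opening in m; "grasp_force": force on a finger pad.
Only numpy, scipy, OpenCV 4.12 (cv2) and the standard library are available. Lean on these libraries where they do the work, as an engineer would, in place of code of your own. Each camera call takes 0.05 s, during which the arm holds its last target. There are 200 camera calls.

TASK

Two sealed microplates lie a little askew in the dark metal stacking jig and a third waits on the jig's front ledge. Slide the third one off the ledge onto the other two, without lifting or tipping it, and push the pile home into the jig's corner so that all three plates lie flat and flush above one another against the back fence and the side fence. Leave the beaker and the amber bottle where they stand.

Things in the scene. Friction and masses are not known exactly. Their poses are not given: they have to be found in the camera images.
- jig: dark grey metal stacking jig, fixed to the bench, 211 x 190 mm. Axes: x from its front ledge to its back fence, y towards its side fence, z up. Origin at bench height under the centre of the home place: plates pushed home are centred at x = y = 0. Home place: 90.5 mm deep in x, floor 4 mm high from y = -115 to +75 mm, open on the -y side, where fingers can stand and push all layers at once.
- jig_ledge (a point): middle of the rear edge of the jig's front ledge, on its top (jig x -47.75, y -20 mm). The ledge is a solid block, level top 34.8 mm above the bench, reaching 112 mm towards -x and 90 mm to either side in y. It is 2 mm higher than two stacked plates: a plate slid off it drops 2 mm once it is against the back fence.
- jig_back_fence (a point): top edge of the back fence's inner face (jig x +42.75, y +11 mm; 52 mm above the bench). The fence is 8 mm thick and runs 61 mm to either side along jig y.
- jig_side_fence (a point): top edge of the side fence's inner face (jig x +11, y +63.9 mm; 52 mm above the bench). The fence is 8 mm thick and runs 40 mm to either side along jig x.
- plate_bottom_centre (a point): white 96-well microplate with flat sealed top (plain rectangular slab, 85.5 mm along its x, 127.8 mm along its y, 14.4 mm high, about 0.13 kg); the point is at its centre, half-way up; z is up. Lies lowest in the jig, on its floor, its y edge 10 to 20 mm short of the side fence. Squared, its centre is 11.2 mm above the bench.
- plate_middle_centre (a point): white 96-well microplate with flat sealed top (plain rectangular slab, 85.5 mm along its x, 127.8 mm along its y, 14.4 mm high, about 0.13 kg); the point is at its centre, half-way up; z is up. Lies on the lowest plate, likewise 10 to 20 mm short of the side fence. Squared, its centre is 25.6 mm above the bench.
- plate_front_centre (a point): white 96-well microplate with flat sealed top (plain rectangular slab, 85.5 mm along its x, 127.8 mm along its y, 14.4 mm high, about 0.13 kg); the point is at its centre, half-way up; z is up. Starts on the front ledge (centre 42 mm above the bench), about 100 mm in front of the pile, shifted 15 to 40 mm to -y of it and slightly turned. On the pile its centre is 40 mm above the bench.
- beaker: small glass beaker, 51 x 50 mm, 69 mm high, loose, standing behind the outer face of the side fence; origin at the centre of its underside. Leave it.
- amber_bottle: amber glass bottle with black cap, 58 mm across, 115 mm high, loose, standing behind the back fence; origin at the centre of its underside. Leave it.

How it is judged:
By the outcome, as a careful person would: the job done as asked, in the order asked, and still so for the second after the job is handed in, with the robot touching nothing.
It also fails if it takes over 42 s, if anything falls off the work surface, if the arm or the gripper's body presses on something with over 40 N, if the wrist force passes 120 N, or if a joint passes its speed limit or range.

## Working session

There is one attempt and no reset: what is moved stays moved. The work goes in short steps, Python scripts to look and compute and a tool call to move; the robot and the scene stay as the last step left them, time stands still between calls to the robot, and variables do not carry over. Pictures are saved under pics/ and viewed, at most 10 in all, crops included, and the job is handed in when it is done.

Besides the shell and the picture viewer there is one more tool, called after ">>>" as a command line: name --argument value ..., lists and objects as JSON in quotes. play_rows: Moves the arm, as the interface text tells. Its arguments: {"type":"object","properties":{"motion":{"type":"string"},"claw":{"type":"number"},"squeeze":{"type":"number"}},"required":["motion"]}

```bash
mkdir -p pics
python3 - <<'E'
from station import env, optics
import cv2
s=env.get_state();print({k:s[k] for k in('time_s','ee_pos','ft_force','gripper_width')},env.tcp_to_tips);print(s['tcp_rot'])
for n in('side','top'):
    f=optics.grab_frame(n);print(n,f['fx'],f['fy'],f['cx'],f['cy'],f['xyz'],f['rotation'],[k for k in f])
    cv2.imwrite(f'pics/{n}0.png',f['img'][:,:,::-1])
E
```

```text
{'time_s': 0.0, 'ee_pos': array([0.25943426, 0.54028786, 0.2328307 ]), 'ft_force': array([-0.79550235,  0.20432026,  0.32345305]), 'gripper_width': 0.0878202696792914} 0.011
[[-9.01390563e-01  4.33005911e-01 -9.66774996e-04]
 [ 4.33006934e-01  9.01389339e-01 -1.50175049e-03]
 [ 2.21173835e-04 -1.77228400e-03 -9.99998405e-01]]
side 507.53212547948294 507.53212547948294 320.2597952630772 187.78993347980813 [ 0.69846424 -0.55309201  0.61052175] [[ 0.99273062 -0.06177238  0.10329615]
 [ 0.11851204  0.65141351 -0.74940999]
 [-0.02099567  0.75620408  0.6539989 ]] ['img', 'z_map', 'fx', 'fy', 'cx', 'cy', 'xyz', 'rotation']
top 414.61033366400113 414.61033366400113 322.44354626715597 195.75435102270512 [0.44161616 0.07301797 0.89624606] [[ 1.98719008e-01  9.59091411e-01 -2.01629416e-01]
 [-9.80056412e-01  1.94558377e-01 -4.04532734e-02]
 [ 4.30304730e-04  2.05647036e-01  9.78626135e-01]] ['img', 'z_map', 'fx', 'fy', 'cx', 'cy', 'xyz', 'rotation']
```

View pics/side0.png

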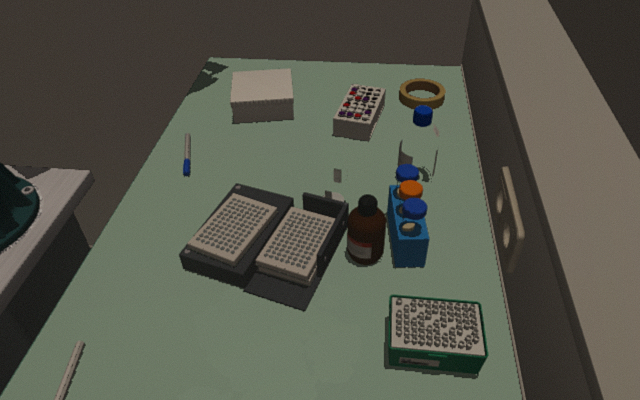

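View pics/top0.png

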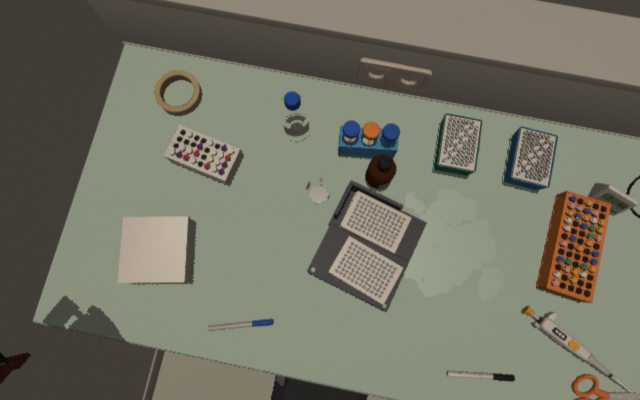

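The side view shows the front plate at about (237,227), the pile at (300,243), the amber bottle at (366,235) and the beaker near (335,190). In the top view these are at (366,271), (376,221), (381,170) and (318,193).

```bash
cat > h.py <<'E'
import numpy as np, cv2
from station import env, optics
def ray(f,px):
    px=np.atleast_2d(px).astype(float)
    d=np.c_[(px[:,0]-f['cx'])/f['fx'],-(px[:,1]-f['cy'])/f['fy'],-np.ones(len(px))]@f['rotation'].T
    return np.array(f['xyz']),d
def onplane(f,px,z):
    o,d=ray(f,px); return o+d*((z-o[2])/d[:,2])[:,None]
def cloud(f):
    v,u=np.mgrid[:400,:640]; o,d=ray(f,np.c_[u.ravel(),v.ravel()])
    return (o+d*f['z_map'].ravel()[:,None]).reshape(400,640,3)
def bright(f,t=120):
    g=f['img'].astype(int); return (g.min(2)>t)|((g[:,:,0]-g[:,:,1]>-2)&(g.max(2)>90)&(g.max(2)-g.min(2)<60))
def crop(f,x0,y0,w,h,k,name):
    cv2.imwrite(name,cv2.resize(f['img'][y0:y0+h,x0:x0+w,::-1],None,fx=k,fy=k,interpolation=cv2.INTER_CUBIC))
E
python3 - <<'E'
from h import *
a=optics.grab_frame('side');b=optics.grab_frame('top')
A=cv2.resize(a['img'][175:315,175:395],(660,420),interpolation=cv2.INTER_CUBIC)
B=cv2.resize(b['img'][170:320,300:440],(560,600),interpolation=cv2.INTER_CUBIC)
cv2.imwrite('pics/s1.png',A[:,:,::-1]);cv2.imwrite('pics/t1.png',B[:,:,::-1])
for n,f,pts in(('side',a,[(237,227),(300,243),(196,266),(215,215),(275,285)]),('top',b,[(366,271),(376,221),(318,275),(410,240)])):
    c=cloud(f)
    for p in pts: print(n,p,f['img'][p[1],p[0]],c[p[1],p[0]].round(4))
E
```

```text
side (237, 227) [119 107  94] [ 0.4918 -0.0158  0.0501]
side (300, 243) [129 117 103] [ 0.592  -0.0264  0.0357]
side (196, 266) [26 28 28] [ 0.4374 -0.0726  0.0174]
side (215, 215) [141 130 110] [0.4502 0.0069 0.0504]
side (275, 285) [41 39 39] [ 0.5615 -0.0859  0.0041]
top (366, 271) [147 139 126] [ 0.4819 -0.0084  0.0507]
top (376, 221) [173 159 143] [ 0.5889 -0.0124  0.0321]
top (318, 275) [71 69 68] [0.4553 0.0847 0.0354]
top (410, 240) [66 64 62] [ 0.5675 -0.0939  0.0044]
```

View pics/s1.png

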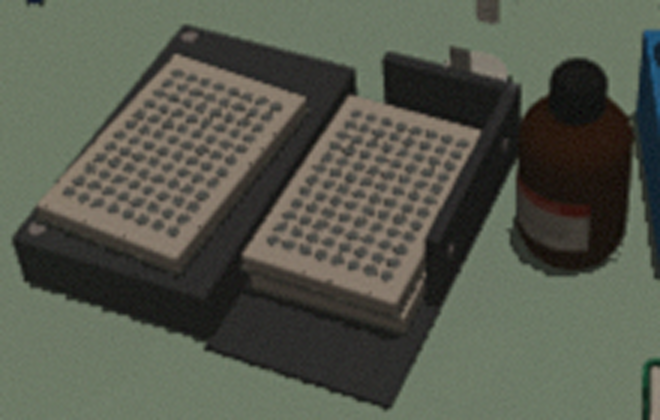

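View pics/t1.png

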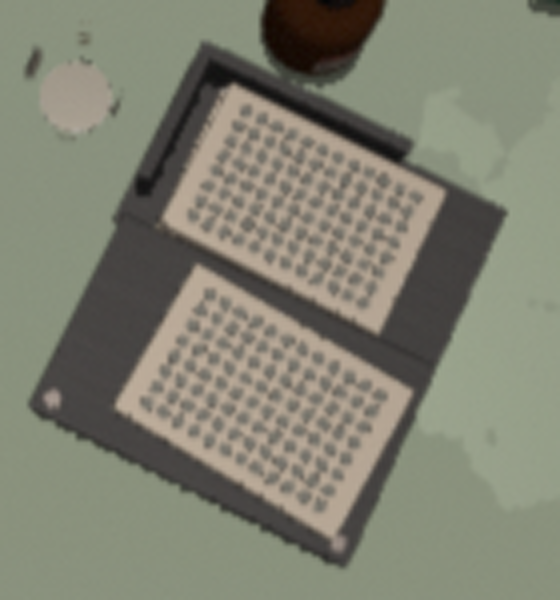

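The close crops show the jig turned by roughly -27° in the top picture. The front plate is skewed on the ledge, the pile is short of the side fence, and the middle plate lies slightly over the lower one. Next I fit the jig and plate poses from both views.

```bash
cat >> h.py <<'E'
from scipy.optimize import least_squares
def plates(f,zs,cents):
    g=cv2.GaussianBlur(f['img'],(3,3),0).astype(int)
    m=((g[:,:,0]-g[:,:,2]>8)&(g[:,:,0]>=g[:,:,1]+4)&(g[:,:,0]>90)).astype(np.uint8)
    m=cv2.morphologyEx(m,cv2.MORPH_CLOSE,np.ones((5,5)))
    out=[]
    for z,c in zip(zs,cents):
        n,l=cv2.connectedComponents(m); k=l[c[1],c[0]]
        cs,_=cv2.findContours((l==k).astype(np.uint8),cv2.RETR_EXTERNAL,cv2.CHAIN_APPROX_NONE)
        c=max(cs,key=cv2.contourArea)[:,0]
        P=onplane(f,c,z)[:,:2]
        (x,y),(w,h),an=cv2.minAreaRect((P*1000).astype(np.float32))
        if w>h: w,h,an=h,w,an+90   # w = short side (plate x) dir an
        an=(an+90)%180-90
        out.append([x,y,w,h,an])
    return np.round(out,1)
E
python3 - <<'E'
from h import *
a=optics.grab_frame('side');b=optics.grab_frame('top')
# picked corners: crop px -> full ; jig coords (mm)
T=[((30,405),(-159.75,70,34.8)),((345,565),(-159.75,-110,34.8)),((205,42),(50.75,71.9,52)),((412,145),(50.75,-50,52)),((142,190),(-29,67.9,52))]
S=[((15,240),(-159.75,-110,34.8)),((183,25),(-159.75,70,34.8)),((355,70),(-47.75,70,34.8)),((210,300),(-47.75,-110,34.8)),((385,54),(-29,71.9,52)),((520,85),(50.75,71.9,52))]
obs=[]
for (u,v),J in T: obs.append((onplane(b,(u/4+300-.4,v/4+170-.4),J[2]/1000)[0,:2]*1000,J,'t'))
for (u,v),J in S: obs.append((onplane(a,(u/3+175-.3,v/3+175-.3),J[2]/1000)[0,:2]*1000,J,'s'))
def fit(ob):
    W=np.array([o[0] for o in ob]);J=np.array([o[1][:2] for o in ob])
    r=lambda p:(J@np.array([[np.cos(p[2]),np.sin(p[2])],[-np.sin(p[2]),np.cos(p[2])]])+p[:2]-W).ravel()
    s=least_squares(r,[590,0,0]);return s.x,r(s.x).reshape(-1,2)
for n in('t','s','ts'):
    p,r=fit([o for o in obs if o[2] in n]);print(n,p.round(3),np.degrees(p[2]).round(2));print(r.round(1).tolist())
print('top',plates(b,[.0492,.0328],[(366,271),(376,221)]).tolist())
print('side',plates(a,[.0492,.0328],[(237,227),(300,243)]).tolist())
for n,f in (('t',b),('s',a)):
  c=cloud(f)
  for q in [(366,271),(376,221)] if n=='t' else [(237,227),(300,243)]: print(n,np.median(c[q[1]-6:q[1]+7,q[0]-6:q[0]+7,2]))
E
```

```text
t [ 5.92582e+02  9.37000e-01 -2.58000e-01] -14.81
[[-3.0, 1.2], [-3.1, -1.7], [-0.3, 1.3], [1.2, -1.4], [5.2, 0.5]]
s [ 5.93998e+02 -2.91500e+00 -2.55000e-01] -14.61
[[-1.9, -1.5], [-0.5, -0.2], [0.8, 1.0], [-1.0, -1.8], [0.9, 2.2], [1.6, 0.3]]
ts [ 5.93373e+02 -1.12800e+00 -2.56000e-01] -14.65
[[-2.5, -1.2], [-2.1, -4.2], [0.4, -0.6], [2.2, -3.4], [5.7, -1.6], [-2.6, 0.4], [-1.0, 1.7], [0.2, 2.8], [-1.7, 0.0], [0.3, 4.0], [1.0, 2.0]]
top [[530.8, -8.3, 155.7, 191.6, 75.3], [532.6, -9.8, 158.7, 195.3, 75.3]]
side [[484.0, -10.3, 85.3, 127.2, -19.5], [589.8, -18.3, 91.1, 132.1, -15.7]]
t 0.04998060877219479
t 0.03357809653063981
s 0.0499497518735188
s 0.0335621589840025
```

```bash
sed -i 's/(g\[:,:,0\]>90)/(g[:,:,0]>T)/; s/def plates(f,zs,cents)/def plates(f,zs,cents,T=90)/' h.py
cat >> h.py <<'E'
TH=np.radians(-14.7); JO=np.array([593.5,-1.5])
def tojig(p): # world mm -> jig mm
    return (np.atleast_2d(p)[:,:2]-JO)@np.array([[np.cos(TH),-np.sin(TH)],[np.sin(TH),np.cos(TH)]])
def toworld(q): return np.atleast_2d(q)@np.array([[np.cos(TH),np.sin(TH)],[-np.sin(TH),np.cos(TH)]])+JO
E
python3 - <<'E'
from h import *
a=optics.grab_frame('side');b=optics.grab_frame('top')
for T in(115,125): 
  r=plates(b,[.0492,.0328],[(357,268),(350,222)],T);print('top',r.tolist(),tojig(r).round(1).tolist())
r=plates(a,[.0492,.0328],[(218,215),(281,231)],90);print('side',r.tolist(),tojig(r).round(1).tolist())
for n,f in(('t',b),('s',a)):
  c=cloud(f)*1000; J=tojig(c.reshape(-1,3)).reshape(400,640,2); z=c[:,:,2]
  m=(J[:,:,0]>52)&(J[:,:,0]<150)&(abs(J[:,:,1])<90)&(z>8)&(z<130)
  for lo,hi in((10,50),(50,80),(95,130)):
    q=J[m&(z>lo)&(z<hi)]; print(n,'bottle',lo,len(q),np.percentile(q,[2,98],axis=0).round(1).tolist() if len(q) else '')
  # back fence top & ledge slices
  for nm,mm in(('fence',(abs(z-52)<4)&(J[:,:,0]>25)&(J[:,:,0]<60)&(J[:,:,1]<40)&(J[:,:,1]>-60)),('sidef',(abs(z-52)<4)&(J[:,:,1]>50)&(J[:,:,1]<85)&(J[:,:,0]>-40)&(J[:,:,0]<30)),('ledge',(abs(z-35.5)<2)&(J[:,:,0]<-40))):
    q=J[mm]; print(n,nm,len(q),np.percentile(q,[1,50,99],axis=0).round(1).tolist() if len(q) else '')
E
```

```text
top [[530.9, -8.1, 152.7, 188.4, 74.7], [532.6, -9.6, 155.7, 192.0, 74.7]] [[-58.9, -22.3], [-56.9, -23.3]]
top [[531.3, -8.1, 152.8, 187.3, 74.6], [533.0, -9.7, 155.8, 191.0, 74.6]] [[-58.5, -22.2], [-56.4, -23.3]]
side [[484.0, -10.3, 85.1, 127.2, -19.5], [589.8, -18.1, 91.1, 132.5, -15.7]] [[-103.7, -36.3], [0.6, -17.0]]
t bottle 10 305 [[67.4, 1.9], [149.3, 87.6]]
t bottle 50 366 [[67.6, -1.3], [149.3, 88.0]]
t bottle 95 388 [[82.9, 14.1], [149.4, 88.7]]
t fence 174 [[42.6, -46.2], [46.2, -3.2], [50.8, 39.2]]
t sidef 102 [[-28.4, 66.6], [-2.0, 70.3], [28.9, 73.9]]
t ledge 2141 [[-530.1, -105.5], [-119.4, 40.8], [-41.4, 665.7]]
s bottle 10 839 [[70.4, -7.1], [149.3, 79.9]]
s bottle 50 901 [[72.0, -6.5], [149.0, 86.6]]
s bottle 95 643 [[84.5, 8.9], [149.5, 86.6]]
s fence 263 [[42.4, -50.2], [47.3, -8.1], [50.7, 39.1]]
s sidef 163 [[-27.1, 62.4], [0.5, 65.5], [29.3, 72.1]]
s ledge 2672 [[-1018.7, -114.5], [-107.7, 41.2], [-41.8, 660.0]]
```

>>> play_rows --motion "152 -532 -104 0.192;152 -532 -104 0.192;152 -532 -104 0.192;152 -532 -104 0.192;152 -532 -104 0.192;152 -532 -104 0.192;152 -532 -104 0.192;152 -532 -104 0.192;152 -532 -104 0.192;152 -532 -104 0.192;152 -532 -104 0.192;152 -532 -104 0.192;152 -532 -104 0.192;152 -532 -104 0.192;152 -532 -104 0.192;152 -532 -104 0.192" --claw 1

```text
time_s: 2.0
ee_pos: [0.4114, 0.0103, 0.1299]
tcp_rot: [[-0.968, 0.251, 0.0], [0.251, 0.968, 0.0], [-0.0, 0.0, -1.0]]
ft_force: [1.0, 0.1, 0.5]
gripper_width: 0.0879
grasp_force: 0.0
```

>>> play_rows --motion "0 0 -40 0;0 0 -70 0;0 0 -80 0;0 0 -80 0;0 0 -80 0"

```text
time_s: 2.5
ee_pos: [0.4122, 0.0092, 0.0502]
tcp_rot: [[-0.968, 0.252, 0.0], [0.252, 0.968, -0.0], [-0.0, -0.0, -1.0]]
ft_force: [-0.1, 0.6, 0.4]
gripper_width: 0.0879
grasp_force: 0.0
```

Run:
```python
from h import *
s=env.get_state();print(s['ee_pos'],s['ft_force'],tojig(s['ee_pos']*1000))
a=optics.grab_frame('side');crop(a,150,130,260,190,3,'pics/s2.png')
```

```text
[0.41215928 0.00919358 0.05023577] [-0.07395181  0.62293594  0.37630354] [[-178.11861301  -35.673092  ]]
```

View pics/s2.png

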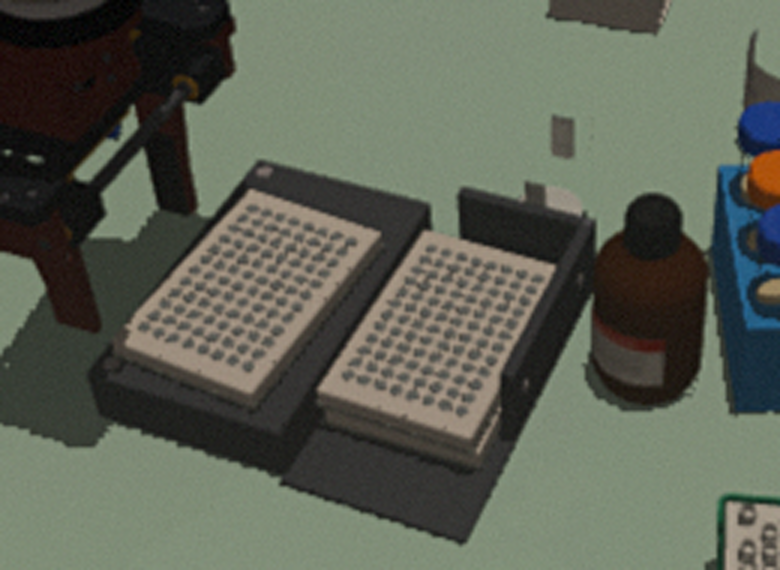

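The open fingers stand squarely in front of the plate, at crop (190,170) and (75,290). Now I push it along jig +x.

>>> play_rows --motion "9.7 -2.5 0 0;17.4 -4.6 0 0;25.1 -6.6 0 0;32.9 -8.6 0 0;40.6 -10.7 0 0;48.4 -12.7 0 0;56.1 -14.7 0 0;63.8 -16.8 0 0;71.6 -18.8 0 0;77.4 -20.3 0 0"

```text
time_s: 3.55
ee_pos: [0.4903, -0.0117, 0.0496]
tcp_rot: [[-0.967, 0.253, 0.001], [0.253, 0.967, -0.0], [-0.001, -0.0, -1.0]]
ft_force: [-0.9, 1.0, 0.4]
gripper_width: 0.0879
grasp_force: 0.5
```

Run:
```python
from h import *
s=env.get_state();print(s['ee_pos'],s['ft_force'],tojig(s['ee_pos']*1000))
a=optics.grab_frame('side');crop(a,150,130,260,190,3,'pics/s3.png')
```

```text
[ 0.49032149 -0.01174834  0.04961854] [-0.87795495  0.97920002  0.42636731] [[-97.2006513  -36.09525989]]
```

View pics/s3.png

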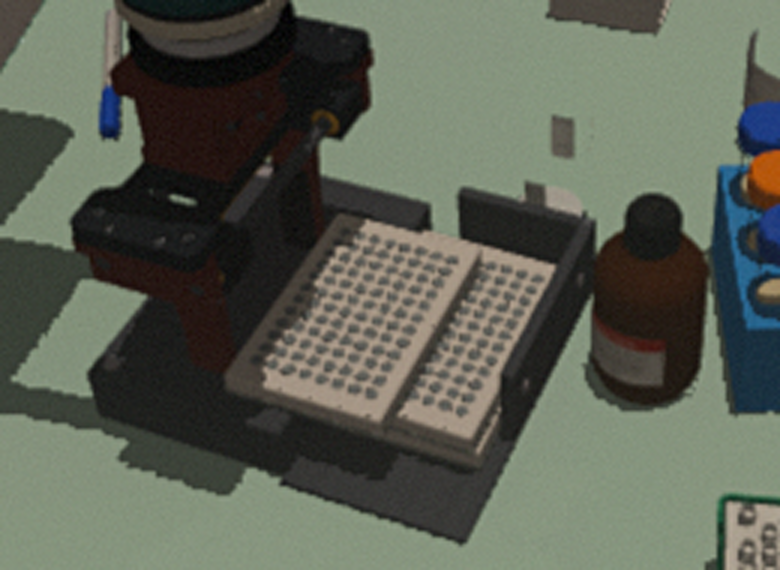

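The plate is squared against both fingers and is sliding onto the pile (crop centre about (355,310)). The pile has not moved, so I keep pushing.

>>> play_rows --motion "7.7 -2 0 0;15.5 -4.1 0 0;23.2 -6.1 0 0;29 -7.6 0 0;33.8 -8.9 0 0;36.8 -9.7 0 0;36.8 -9.7 0 0"

```text
time_s: 4.3
ee_pos: [0.5266, -0.0213, 0.0497]
tcp_rot: [[-0.967, 0.253, 0.001], [0.253, 0.967, -0.0], [-0.001, -0.0, -1.0]]
ft_force: [0.4, 0.9, 0.5]
gripper_width: 0.088
grasp_force: 0.0
```

>>> play_rows --motion "1.9 -0.5 0 0;3.9 -1 0 0;4.8 -1.3 0 0;4.8 -1.3 0 0"

```text
time_s: 4.7
ee_pos: [0.531, -0.0225, 0.0497]
tcp_rot: [[-0.967, 0.253, 0.0], [0.253, 0.967, -0.0], [-0.0, -0.0, -1.0]]
ft_force: [-0.5, -0.6, -0.4]
gripper_width: 0.0879
grasp_force: 0.1
```

>>> play_rows --motion "1 -0.3 0 0;1.9 -0.5 0 0;1.9 -0.5 0 0;2.9 -0.8 0 0;2.9 -0.8 0 0"

```text
time_s: 5.2
ee_pos: [0.5315, -0.0227, 0.0493]
tcp_rot: [[-0.967, 0.253, -0.004], [0.253, 0.967, 0.001], [0.004, -0.0, -1.0]]
ft_force: [-5.4, 2.2, 5.3]
gripper_width: 0.0877
grasp_force: 3.4
```

Run:
```python
from h import *
s=env.get_state();print(s['ee_pos'],s['ft_force'],tojig(s['ee_pos']*1000))
a=optics.grab_frame('side');crop(a,200,150,180,130,4,'pics/s4.png')
```

```text
[ 0.53147096 -0.02271591  0.0493361 ] [-5.4330679   2.20657578  5.26092465] [[-54.6149838  -36.26182777]]
```

View pics/s4.png

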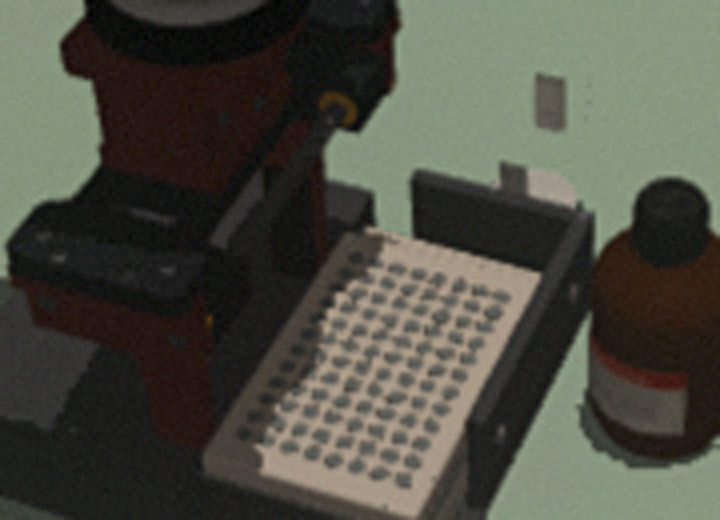

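The plate has reached the back fence with about 5 N on the tool. I push a little more to seat it.

>>> play_rows --motion "1 -0.3 0 0;1.9 -0.5 0 0;2.9 -0.8 0 0;2.9 -0.8 0 0"

```text
time_s: 5.65
ee_pos: [0.5315, -0.0228, 0.0489]
tcp_rot: [[-0.967, 0.253, -0.009], [0.253, 0.967, 0.002], [0.009, -0.0, -1.0]]
ft_force: [-11.9, 3.6, 8.8]
gripper_width: 0.0877
grasp_force: 6.0
```

Run:
```python
from h import *
s=env.get_state();print(s['ee_pos'],s['ft_force'],s['moment'],tojig(s['ee_pos']*1000))
for n in('side','top'):
  a=optics.grab_frame(n);c=cloud(a);J=tojig(c.reshape(-1,3)*1000).reshape(400,640,2);z=c[:,:,2]*1000
  g=a['img'].astype(int); w=(g[:,:,0]>75)&(g[:,:,0]-g[:,:,2]>8)
  for x in range(-50,45,10):
    m=w&(abs(J[:,:,0]-x)<5)&(abs(J[:,:,1]+36)<45)&(z>25)&(z<60); print(n,x,m.sum(),np.median(z[m]).round(1) if m.sum() else '',end=' | ')
  print()
```

```text
[ 0.53152634 -0.02279837  0.04893534] [-11.94242535   3.64854113   8.83371148] [0.64677043 1.88267407 0.03842829] [[-54.54049417 -36.32754022]]
side -50 0  | side -40 14 47.4 | side -30 42 47.9 | side -20 219 47.8 | side -10 231 47.8 | side 0 240 47.8 | side 10 253 47.8 | side 20 260 47.8 | side 30 246 47.8 | side 40 221 47.9 | 
top -50 0  | top -40 0  | top -30 0  | top -20 0  | top -10 0  | top 0 0  | top 10 0  | top 20 0  | top 30 0  | top 40 0  |
```

>>> play_rows --motion "-9.7 2.5 0 0;-19.3 5.1 0 0;-24 6.3 10 0;-24 6.3 50 0;-24 6.3 90 0;-24 6.3 100 0;-24 6.3 100 0" --claw 0.14

```text
time_s: 6.45
ee_pos: [0.5146, -0.0181, 0.1521]
tcp_rot: [[-0.967, 0.253, 0.006], [0.253, 0.967, -0.001], [-0.006, 0.0, -1.0]]
ft_force: [1.1, -0.2, -0.5]
gripper_width: 0.0502
grasp_force: 0.0
```

Run:
```python
from h import *
s=env.get_state();print(s['time_s'],s['ee_pos'],s['joints'].round(2),s['gripper_width'],tojig(s['ee_pos']*1000))
t=toworld([-3,-132])[0];print(t,t-s['ee_pos'][:2]*1000)
```

```text
6.45 [ 0.51458926 -0.01814031  0.15208838] [-0.17  0.33  1.79 -0.    1.01 -1.48] 0.050233938477766325 [[-72.10520435 -36.11986589]]
[ 557.10214806 -128.41806953] [  42.51288996 -110.27775647]
```

>>> play_rows --motion "43 -111 0 -0.785;43 -111 0 -1.572;43 -111 0 -1.572;43 -111 0 -1.572;43 -111 0 -1.572;43 -111 0 -1.572;43 -111 0 -1.572;43 -111 0 -1.572;43 -111 0 -1.572;43 -111 0 -1.572;43 -111 0 -1.572;43 -111 0 -1.572;43 -111 0 -1.572;43 -111 0 -1.572"

```text
time_s: 7.85
ee_pos: [0.5552, -0.1287, 0.1489]
tcp_rot: [[0.253, 0.968, -0.001], [0.968, -0.253, 0.0], [0.0, -0.001, -1.0]]
ft_force: [0.3, 0.8, 0.3]
gripper_width: 0.05
grasp_force: 0.0
```

Run:
```python
from h import *
s=env.get_state();print(s['time_s'],s['ee_pos'],s['tcp_rot'][:,1],tojig(s['ee_pos']*1000))
a=optics.grab_frame('top');crop(a,320,170,130,120,5,'pics/t5.png')
a=optics.grab_frame('side')
print(plates(a,[.0472],[(300,245)],85), tojig(plates(a,[.0472],[(300,245)],85)))
```

```text
7.85 [ 0.55520317 -0.12866678  0.14893565] [ 0.9675447  -0.25269724 -0.00116535] [[  -4.77371035 -132.72245089]]
[[584.2 -32.4  86.9 135.2 -13.8]] [[ -1.15446961 -32.24852245]]
```

View pics/t5.png

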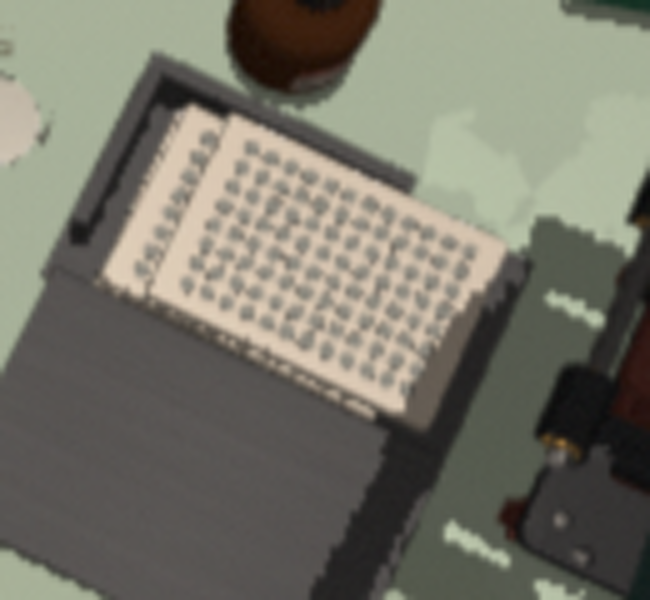

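The top plate lies square against the back fence. The middle plate sits 3–4 mm forward, showing as a strip along the ledge edge, and about 15 mm further to +y. Before lowering I check that the place for the gripper is clear.

Run:
```python
from h import *
for n in('side','top'):
  c=cloud(optics.grab_frame(n))*1000;J=tojig(c.reshape(-1,3)).reshape(400,640,2);z=c[:,:,2]
  m=(z>56)&(z<125)&(abs(J[:,:,0])<130)&(J[:,:,1]<-20)&(J[:,:,1]>-200);print(n,m.sum(),J[m][::40].round().tolist(),z[m][::40].round())
  m=(z>40)&(abs(J[:,:,0]-140)<70)&(abs(J[:,:,1]+100)<80)&(z<120);print(n,m.sum(),J[m].min(0) if m.any() else '')
```

```text
side 0 [] []
side 1689 [ 162.30304347 -158.30233723]
top 0 [] []
top 705 [ 162.52812546 -154.13818158]
```

>>> play_rows --motion "2 0 -45 0;2 0 -90 0;2 0 -120 0;2 0 -130 0;2 0 -130 0;2 0 -130 0"

```text
time_s: 8.65
ee_pos: [0.5586, -0.1292, 0.0208]
tcp_rot: [[0.254, 0.967, 0.002], [0.967, -0.254, -0.001], [-0.0, 0.002, -1.0]]
ft_force: [0.3, -0.4, 0.5]
gripper_width: 0.05
grasp_force: 0.0
```

>>> play_rows --motion "2 7.7 0 0;3.9 14.5 0 0;5.3 20.3 0 0;6.6 25.1 0 0;7.9 30 0 0;7.9 30 0 0"

```text
time_s: 9.25
ee_pos: [0.5657, -0.098, 0.0198]
tcp_rot: [[0.253, 0.967, 0.0], [0.967, -0.253, 0.0], [0.0, 0.0, -1.0]]
ft_force: [-0.7, 0.9, -0.0]
gripper_width: 0.0497
grasp_force: 0.0
```

>>> play_rows --motion "1.3 4.8 0 0;2.1 7.7 0 0;2.1 7.7 0 0"

```text
time_s: 9.55
ee_pos: [0.5676, -0.0907, 0.0195]
tcp_rot: [[0.254, 0.967, -0.0], [0.967, -0.254, 0.0], [0.0, -0.0, -1.0]]
ft_force: [-0.1, 0.9, 0.1]
gripper_width: 0.05
grasp_force: 0.0
```

Run:
```python
from h import *
s=env.get_state();print(s['time_s'],s['ft_force'],tojig(s['ee_pos']*1000))
a=optics.grab_frame('side');b=optics.grab_frame('top')
A=cv2.resize(a['img'][195:305,230:360],None,fx=3,fy=3,interpolation=cv2.INTER_CUBIC)
B=cv2.resize(b['img'][180:290,320:450],None,fx=3,fy=3,interpolation=cv2.INTER_CUBIC)
cv2.imwrite('pics/st6.png',np.hstack([A,B])[:,:,::-1])
```

```text
9.55 [-0.08450413  0.89795723  0.14349439] [[ -2.40099253 -92.87117604]]
```

View pics/st6.png

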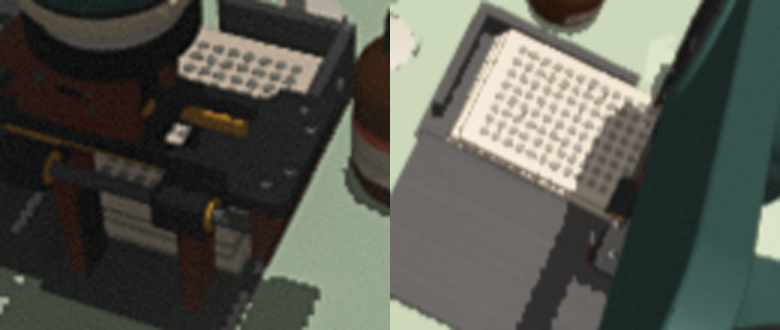

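Side view (left half): both fingers stand before the pile's -y faces, clear of the ledge. Top view (right half): the top plate's left edge is about 4 mm short of the middle plate's. Next comes a diagonal push, +x with +y, so that the layers also go to the back fence.

>>> play_rows --motion "0.5 1.9 0 0;1 3.9 0 0;2.3 5.1 0 0;3.5 6.3 0 0;4.8 7.5 0 0;6 8.8 0 0;7.3 10 0 0;8.5 11.2 0 0;9.6 12.2 0 0;10.7 13.2 0 0;10.7 13.2 0 0"

```text
time_s: 10.75
ee_pos: [0.5773, -0.0777, 0.0192]
tcp_rot: [[0.254, 0.967, -0.002], [0.967, -0.254, 0.0], [-0.0, -0.002, -1.0]]
ft_force: [-3.1, -2.6, -0.5]
gripper_width: 0.0502
grasp_force: 1.9
```

```bash
cat > chk.py <<'E'
from h import *
s=env.get_state();print(s['time_s'],s['ft_force'],tojig(s['ee_pos']*1000))
for n in('side','top'):
  f=optics.grab_frame(n);c=cloud(f)*1000;J=tojig(c.reshape(-1,3)).reshape(400,640,2);z=c[:,:,2];g=f['img'].astype(int)
  w=(g[:,:,0]-g[:,:,2]>8)&(g[:,:,0]>70)
  m=w&(abs(z-47.8)<1.5)&(abs(J[:,:,0])<60)&(J[:,:,1]<66)&(J[:,:,1]>-110);q=J[m]
  print(n,'top',m.sum(),np.percentile(q,[.5,99.5],axis=0).round(1).tolist())
  # vertical -y faces by layer
  for k,(lo,hi) in enumerate(((6,17),(20,31),(34,45))):
    m=w&(z>lo)&(z<hi)&(abs(J[:,:,0])<46)&(J[:,:,1]<-50)&(J[:,:,1]>-105);q=J[m]
    if m.sum()>8: print(n,'-y face',k,m.sum(),'y med',np.median(q[:,1]).round(1),'x rng',np.percentile(q[:,0],[2,98]).round(1))
E
python3 chk.py
```

```text
10.75 [-3.12288519 -2.59494303 -0.45470855] [[  3.68094147 -77.84707355]]
side top 551 [[-29.2, -67.5], [40.8, 60.1]]
side -y face 0 90 y med -66.7 x rng [-21.1  42.2]
side -y face 1 82 y med -67.0 x rng [-21.1  41.2]
side -y face 2 62 y med -66.6 x rng [-21.9  40.9]
top top 1472 [[-42.1, -50.2], [43.1, 62.6]]
```

>>> play_rows --motion "1.3 1.2 0 0;2.2 2.5 0 0;2.9 3.4 0 0;3.2 4.3 0 0;3.2 4.3 0 0"

```text
time_s: 11.35
ee_pos: [0.5801, -0.0752, 0.0195]
tcp_rot: [[0.254, 0.967, -0.003], [0.967, -0.254, -0.002], [-0.003, -0.002, -1.0]]
ft_force: [-6.8, -10.3, 1.5]
gripper_width: 0.0496
grasp_force: 6.2
```

```bash
python3 chk.py
```

```text
11.35 [ -6.80358483 -10.32266142   1.487505  ] [[  5.68259318 -74.66257626]]
side top 516 [[-28.3, -64.6], [41.0, 63.2]]
side -y face 0 89 y med -63.6 x rng [-18.9  41.4]
side -y face 1 77 y med -63.6 x rng [-18.   41.6]
side -y face 2 50 y med -63.6 x rng [-19.   41.4]
top top 1496 [[-42.4, -44.8], [43.2, 65.6]]
```

>>> play_rows --motion "0.8 1 0 0;1.6 2 0 0;2.5 1.8 0 0;3.4 1.6 0 0;3.4 1.6 0 0"

```text
time_s: 11.95
ee_pos: [0.5802, -0.0751, 0.0195]
tcp_rot: [[0.253, 0.967, -0.008], [0.967, -0.253, -0.004], [-0.006, -0.007, -1.0]]
ft_force: [-17.5, -18.7, 10.3]
gripper_width: 0.0499
grasp_force: 11.6
```

>>> play_rows --motion "-2 -7.7 0 0;-5.1 -19.3 0 0;-10.2 -38.7 0 0;-15 -58 0 0;-15 -58 50 0;-15 -58 100 0;-15 -58 130 0;-15 -58 130 0;-60 -100 130 0;-60 -145 130 0;-60 -180 130 0;-60 -180 130 0"

```text
time_s: 13.15
ee_pos: [0.5256, -0.2568, 0.1492]
tcp_rot: [[0.258, 0.966, 0.002], [0.966, -0.258, -0.002], [-0.002, 0.003, -1.0]]
ft_force: [0.4, 0.3, -0.1]
gripper_width: 0.05
grasp_force: 0.0
```

```bash
python3 chk.py
python3 - <<'E'
from h import *
a=optics.grab_frame('side');b=optics.grab_frame('top')
A=cv2.resize(a['img'][170:310,220:390],(520,428),interpolation=cv2.INTER_CUBIC)
cv2.imwrite('pics/s7.png',A[:,:,::-1])
B=cv2.resize(b['img'][170:280,310:440],(520,440),interpolation=cv2.INTER_CUBIC)
cv2.imwrite('pics/t7.png',B[:,:,::-1])
E
```

```text
13.15 [ 0.44310588  0.27810093 -0.06365009] [[  -0.87783998 -264.17348263]]
side top 2514 [[-42.2, -63.9], [40.9, 62.4]]
side -y face 0 141 y med -63.7 x rng [-11.   42.2]
side -y face 1 134 y med -63.7 x rng [-8.9 42. ]
side -y face 2 140 y med -63.7 x rng [-10.2  42.1]
top top 1716 [[-42.4, -60.1], [42.8, 65.5]]
top -y face 2 12 y med -57.5 x rng [-43.1  39.9]
```

View pics/s7.png

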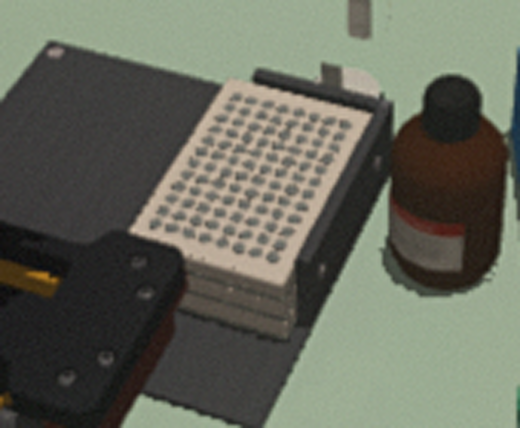

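The pile stands square: the three -y faces are flush at crop (235,300), the top plate meets both fences, and the bottle (450,190) and beaker are where they stood. I hand the job in.

```bash
python3 -c "
from station import env
print(env.sign_off())"
```

```text
the job is handed in; nothing more can be done
None
```

The third plate was slid onto the other two and the pile pushed home; on the last camera check all three plates lay flush against the back and side fences, with the beaker and bottle untouched, and I handed the job in at about 13 s (no verdict was returned).

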